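Turn the tube rack end for end and slide it under the hold-downs of the sampler's dock

TASK

The swing-arm sampler reaches only the end of the rack beside it, but the rack stands with its two tubes at the wrong end. Turn the rack end for end, clear of the bottles and the sampler, and slide it along the worktop into the dock, base flange under both black hold-down toes and fully back against the rail, with the tubes at the sampler's end. Keep the tubes standing in their holes, do not knock the two brown bottles, and never touch the sampler.

Things in the scene. Friction and masses are not known exactly. Their poses are not given: they have to be found in the camera images.
- rack_mid (a point): Middle of the loose blue plastic tube rack, half-way up it (22 mm above its underside): a low block 52 mm wide (its x), 200 mm long (its y) and 44 mm high (its z) on a base flange. Two rows of six holes, 21 mm. About 0.32 kg, slides easily on the worktop. Its +y end is the end with the tubes. It starts about half a turn away from the yaw it needs in the dock
- rack: The rack itself, origin at the centre of its underside, axes as rack_mid. Its base flange is 7 mm thick, 76 mm wide and 210 mm long, so it stands out 12 mm beyond the block along both long sides and 5 mm at both ends
- tube_end (a point): Point in the rack between its two tubes: 75 mm from the rack's middle towards the rack's own +y, 72 mm above its underside. Axes as rack_mid
- tube_a_mid (a point): Middle (65 mm above its foot) of the glass test tube with blue content, 19 mm across, 130 mm long, standing loosely in the rack's end hole at the rack's x = +12.5 mm; its foot rests on the flange plate, its rim stands 137 mm above the worktop. z along the tube
- tube_b_mid (a point): Middle of the like tube with amber content, beside the first, at the rack's x = -12.5 mm
- dock: Fixed aluminium rack dock. Origin: where the centre of the rack's underside lies when the rack is home, at worktop height. x points from the open front into the dock, y along its rail, z up. Face of the back rail at x = +38 mm, rail 26 mm high, 246 mm long. No floor plate: the worktop is bare. The sampler stands at the -y end, so a rack that is home points its own +y along the dock's -y
- dock_toes (a point): Point between the two black hold-down toes, at their underside's front edge, 10.5 mm above the worktop (3.5 mm above the rack's flange) and 9 mm out from the rail. The toes, 30 mm wide, are centred 60 mm either side of it along the dock's y; their tops are 36 mm up. Axes as the dock
- dock_mouth (a point): Middle of the dock's open mouth, at worktop height, 25 mm in front of (to -x of) the dock's origin. End guides 16 mm high: inner faces 114 mm either side along y from the rail out to 25 mm behind this point, then flaring to 129 mm either side here; so the 210 mm flange has about 9 mm of play each way along the rail when home. Axes as the dock
- sampler: Fixed swing-arm sampler beside the dock; same origin and axes as the dock. White housing from x = 20 to 190 mm, y = -155 to -255 mm, 68 mm high; a steel column at x = 60, y = -185 mm carries a grey arm up to 230 mm high, parked backwards (to +x)
- bottle_a_mid (a point): Brown glass bottle with a black cap, 52 mm across, 116 mm high, loose; point on its axis 40 mm above the worktop. It stands behind the rack (on the rack's starting +x side), near the rack's -y end
- bottle_b_mid (a point): Smaller brown glass bottle with a black cap, 44 mm across, 101 mm high, loose; point on its axis 40 mm above the worktop. Behind the rack, near the tube end
Things that resemble listed ones, but are neither listed nor needed, are in the scene too. Leave any pink or yellow look-alike of the part that bears tube_a_mid alone.

How it is judged:
At the end, for the whole second after the job is handed in: The rack stands flat on the worktop in the dock: its middle within 6 mm (in and out) and 13 mm (along the rail) of home, in line with the rail within 0.06 rad, its tube end beside the sampler, both tubes still standing in the end row, the rack at rest (x of rack_mid in the frame of dock between -0.006 and 0.006 m and y of rack_mid in the frame of dock between -0.013 and 0.013 m and z of rack_mid in the frame of dock between 0.018 and 0.026 m and y of tube_end in the frame of dock below -0.07 m and angle between the y axis of rack_mid and the y axis of dock, either way round below 0.06 rad and angle between rack_mid's own z axis and vertical below 0.05 rad and distance between each of tube_a_mid, tube_b_mid and tube_end below 0.028 m and angle between each of tube_a_mid, tube_b_mid's own z axis and vertical below 0.2 rad and linear speed of rack below 0.01 m/s); the robot touches nothing.
It fails at once if a brown bottle is shifted by more than 20 mm or tipped (distance of any of bottle_a_mid, bottle_b_mid from where it was at the start of the episode above 0.02 m or angle between any of bottle_a_mid, bottle_b_mid's own z axis and vertical above 0.3 rad).
It fails at once if the sampler is touched (more than 2 N) (contact force between anything else and sampler above 2 N).
It fails at once if a tube falls over or out of the rack (angle between any of tube_a_mid, tube_b_mid's own z axis and vertical above 0.6 rad or distance between any of tube_a_mid, tube_b_mid and tube_end above 0.12 m).
It also fails if it takes over 62 s, if anything falls off the work surface, if the arm or the gripper's body presses on something with over 40 N, if the wrist force passes 120 N, or if a joint passes its speed limit or range.

ROBOT

A 6-joint arm with a two-finger parallel gripper is mounted at the origin on a cart in front of the work surface, level with it; the furniture and walls round the work are solid. World frame = base frame: x ahead of the robot, y to its left, z up, the work surface at z = 0. Lengths are in m, angles in rad, forces in N, time in s.
With the tool pointing down it reaches from about 0.3 to 0.775 m from the base axis. Payload 14.6 kg.
Tool frame: the origin (TCP) lies midway between the tips of the shut fingers; the grasp point (between the pads) lies 19 mm behind it (ctrl.hold_point_z is the distance from the TCP to the grasp point, in m); z points along the fingers, x is the direction in which the jaws open and shut, and the axes are right-handed (so a half turn about z gives the same grasp; the last joint's range is limited). The gripper opens to 94 mm and grips with 3 to 60 N. Pads are 16 mm wide; open, the fingers measure 119 mm over their backs; the gripper's body (75 mm by 177 mm) begins 78 mm behind the grasp point.
Start: joints at [-1.413, 0.3, 1.521, -0, 1.321, -0.067], TCP at [0.123, -0.536, 0.205] pointing down, gripper open.
Joint ranges: [-3.03, 3.03], [-0.79, 2.21], [0.23, 2.52], [-1.04, 4.18], [0, 3.07], [-2.55, 2.55]. Speed limits (rad/s): [2.22, 2.22, 2.57, 3.14, 3.14, 3.14].

INTERFACE

Orientations are given as [roll, pitch, yaw] about the fixed x, y, z axes, in that order (R = Rz(yaw) Ry(pitch) Rx(roll)).
In Python, from station import ctrl, viewer, ticket, nets gives the robot as it stands.
- The arm moves only by the tool carry_out, never from a script. Its argument "commands" is one flat list of numbers, 7 for each row, row after row: the closure, from -1 (fully open) to 1 (shut), so that 0 is half open, then the shift along the world's x, y, z in cm, then the turn, a rotation vector about the world's x, y, z in rad. In form: [gripper, tx, ty, tz, ax, ay, az, gripper, tx, ty, tz, ax, ay, az, ...]. A call has 1 to 12 rows; each row is the pose to reach, as a shift and turn from the pose measured when the call began; what a row does not reach only later rows make up. A row lasts 1/12 s, in which the tool goes at most 41.7 mm and 7.16 degrees, less where a joint would pass 70% of its speed; a pose out of reach is approached as far as the arm can. A call with a gripper value outside its range is refused whole. The fingers move at their own pace and stop on an object; "force" is the grip in N (left out, the last holds). Time passes only in rows, so rows that repeat a pose let the fingers close. It gives the time, the measured TCP pose, the force and the opening at its end, in the units of the state.
- ctrl.get_obs(): the state, without advancing time (a new reading comes with each control period).
- viewer.camera(name): name is "scene" or "side" or "wrist"; returns (picture, depth): 400x640x3 uint8, blue, green, red; 400x640 float32, m along the optical axis (not along the pixel's ray), 0 where there is no reading.
- viewer.camera_info(name): a dict with "fx", "fy", "cx", "cy" (pixels), "R" (3x3) and "t" (3): a world point X has camera coordinates R X + t. Camera axes: x right, y down, z forward; pixel columns grow to the right and rows downward; lengths in m; the calibration is good to about 2 mm. A picture is of the moment at which its call begins: read the wrist's pose just before it. camera_info takes no time and is no camera call; for the wrist camera it gives the pose at the moment of the call.
- ticket.hand_in(): hands the job in, once; it reports no verdict.
Trained networks look in the newest picture that a camera, given by its name, has taken for a name from the list of things; names that differ only in an ending like _2 or _b are one class to them, and where a whole thing is asked for, a point or a joint stands for the part that bears it (a point fixed in the world has none). Each returns a list of dicts, best first, with "confidence" (0 to 1); they miss things now and then, are a little off and sometimes report something else, mostly with a low value. They report only what shows in the picture. A call takes as long as a camera call. They do not tell look-alikes from the thing itself.
- nets.silhouettes(camera, thing): "region" (400x640 bool, what is visible of it) and "extent" ([left, top, right, bottom] in pixels, round what is visible of it).
The state is a dict: "time_s": time; "qpos": joint angles; "joint_vel": joint speeds; "tau": joint torques, N m; "ee_pos": TCP position; "eef_rot": TCP orientation; "force": force on the tool from outside, world axes, zero at the start; "moment": the same for the moment, N m; "grip_width": finger opening in m.
Only numpy, scipy, OpenCV 4.12 (cv2) and the standard library are available. Lean on these libraries where they do the work, as an engineer would, in place of code of your own. Each camera call takes 0.05 s, during which the arm holds its last target. There are 200 camera calls.

## Working session

There is one attempt and no reset: what is moved stays moved. The work goes in short steps, Python scripts to look and compute and a tool call to move; the robot and the scene stay as the last step left them, time stands still between calls to the robot, and variables do not carry over. Pictures are saved under pics/ and viewed, about 8 in all and at most 12, crops included, and the job is handed in when it is done.

Besides the shell and the picture viewer there is one more tool, called by a JSON object that holds its "op" and its "data", one argument or row to a line. carry_out: Moves the arm, as the interface text tells. Its arguments: {"type":"object","properties":{"commands":{"type":"array","items":{"type":"number"}},"force":{"type":"number"}},"required":["commands"]}

```bash
ls; mkdir -p pics
python3 - <<'E'
from station import ctrl, viewer, ticket, nets
import cv2, numpy as np
for n in ("scene","side"):
    p,d=viewer.camera(n); cv2.imwrite(f"pics/{n}0.png",p); np.save(f"pics/{n}0.npy",d)
    i=viewer.camera_info(n); print(n,i)
print(ctrl.get_obs(), ctrl.hold_point_z)
E
```

```text
pics
scene {'fx': 415.5172216783419, 'fy': 415.5172216783419, 'cx': 323.8877162179913, 'cy': 202.50393720797544, 'R': array([[-0.64947023, -0.76036482,  0.00581042],
       [-0.29826069,  0.2477173 , -0.9217791 ],
       [ 0.69944905, -0.6004011 , -0.38767195]]), 't': array([0.50349023, 0.21132317, 0.58811412])}
side {'fx': 377.87839662531906, 'fy': 377.87839662531906, 'cx': 321.2183065442557, 'cy': 199.85602942088212, 'R': array([[ 0.99970046, -0.0148054 , -0.01948799],
       [-0.02423688, -0.48830193, -0.87233812],
       [ 0.00339929,  0.87254915, -0.48851451]]), 't': array([-0.59071223,  0.1658064 ,  0.7597623 ])}
{'time_s': 0.1, 'qpos': array([-1.41261113e+00,  3.00400806e-01,  1.52150754e+00, -2.75936556e-05,
        1.32072269e+00, -6.66170060e-02]), 'joint_vel': array([-0.00234542, -0.00157793, -0.00036019, -0.00060082,  0.00035565,
       -0.00072615]), 'tau': array([ 1.80300194e-03, -5.32644260e+01, -3.53283119e+01,  7.09948875e-02,
        2.34957493e-02, -6.09107133e-05]), 'ee_pos': array([ 0.12254588, -0.53593011,  0.204956  ]), 'eef_rot': array([-3.14155020e+00,  1.03786245e-03, -1.34598726e+00]), 'force': array([ 0.73640111,  0.46692088, -0.35976039]), 'moment': array([-0.00724673,  0.03916162,  0.06902178]), 'grip_width': 0.09427550335989164} 0.0188
```

View pics/scene0.png

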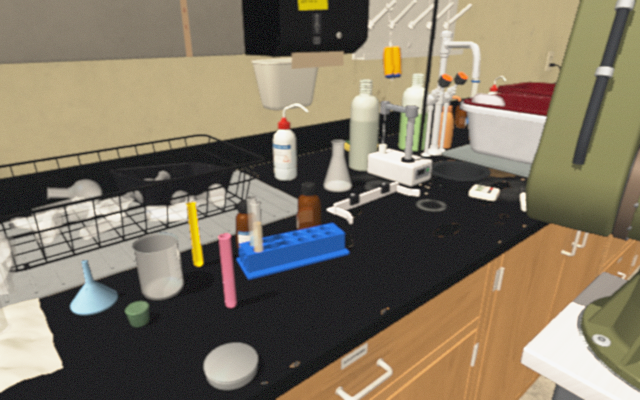

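View pics/side0.png

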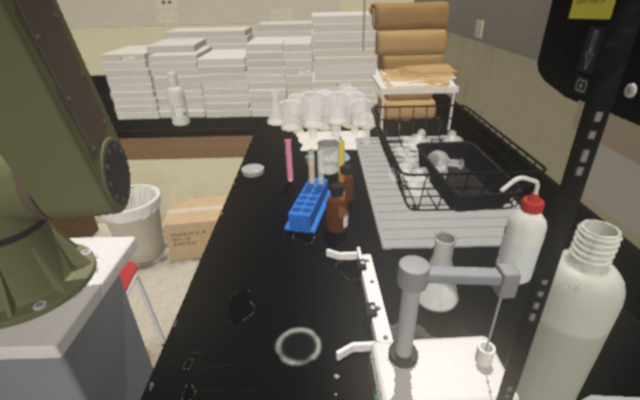

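The scene view shows the rack at (292,248) with its tubes at its left end (256,225). Look-alikes are the pink tube (228,270) and the yellow tube (195,233). The bottles are at (309,207) and (243,220), the dock at (375,200) and the sampler at (400,165). The side view agrees: rack (310,205), dock rail (375,300), sampler (410,310).

```bash
cat > h.py <<'E'
from station import ctrl, viewer, ticket, nets
import cv2, numpy as np
def cloud(n,d):
    i=viewer.camera_info(n); v,u=np.mgrid[:400,:640]
    c=np.stack([(u-i['cx'])/i['fx']*d,(v-i['cy'])/i['fy']*d,d],-1)
    return (c-i['t'])@i['R']
def seg(n,P,d,thing):
    out=[]
    for r in nets.silhouettes(n,thing)[:3]:
        m=r['region']&(d>0); out.append((r['confidence'],r['extent'],P[m],m))
    return out
E
python3 - <<'E'
from h import *
for n in ("scene","side"):
    p,d=viewer.camera(n); P=cloud(n,d); np.save(f"pics/P_{n}.npy",P)
    for th in ("rack","dock","sampler","bottle_a_mid","tube_a_mid"):
        for k,(c,e,q,m) in enumerate(seg(n,P,d,th)):
            np.save(f"pics/{n}_{th}_{k}.npy",m)
            print(n,th,round(c,2),np.round(e),len(q),np.round(np.median(q,0),3),np.round(np.percentile(q,[5,95],0),3).tolist())
            if th in("rack","dock"):
                for lo,hi in ((.002,.012),(.018,.03),(.031,.042),(.038,.05)):
                    t=q[(q[:,2]>lo)&(q[:,2]<hi)]
                    if len(t)>10: print('  ',lo,len(t),cv2.minAreaRect((t[:,:2]*1000).astype(np.float32)))
E
```

```text
scene rack 0.82 [238. 221. 349. 279.] 3616 [0.547 0.273 0.029] [[0.517, 0.179, 0.003], [0.592, 0.361, 0.044]]
   0.002 868 ((537.633056640625, 276.234375), (217.41729736328125, 72.20562744140625), 60.890281677246094)
   0.018 583 ((540.9733276367188, 273.9925231933594), (206.6257781982422, 45.13322830200195), 63.71826171875)
   0.031 959 ((562.1180419921875, 263.6917724609375), (203.1893310546875, 54.586265563964844), 75.83011627197266)
   0.038 1188 ((562.2340698242188, 261.7291564941406), (200.8695831298828, 56.57206726074219), 76.48429870605469)
scene rack 0.25 [244. 193. 259. 247.] 255 [0.59  0.338 0.095] [[0.571, 0.318, 0.043], [0.636, 0.345, 0.136]]
   0.038 22 ((613.1171875, 330.16400146484375), (6.387808322906494, 55.30628967285156), 67.3365249633789)
scene dock 0.81 [330. 182. 420. 219.] 795 [ 0.667 -0.054  0.014] [[0.625, -0.182, 0.002], [0.674, 0.058, 0.031]]
   0.002 298 ((652.781005859375, -62.205963134765625), (88.39720916748047, 264.7691345214844), 1.6311947107315063)
   0.018 226 ((665.96923828125, -59.686004638671875), (18.360013961791992, 237.8009490966797), 2.54766
[... 1822 characters left out ...]
13287782669067)
side sampler 0.56 [371. 254. 520. 398.] 11754 [ 0.735 -0.263  0.069] [[0.667, -0.306, 0.066], [0.809, -0.23, 0.224]]
side sampler 0.34 [328. 246. 395. 362.] 2223 [ 0.675 -0.094  0.008] [[0.619, -0.19, 0.002], [0.7, 0.053, 0.033]]
side bottle_a_mid 0.97 [324. 186. 347. 234.] 879 [0.628 0.151 0.061] [[0.608, 0.144, 0.011], [0.651, 0.165, 0.112]]
side tube_a_mid 0.8 [283. 140. 291. 180.] 231 [0.505 0.427 0.076] [[0.497, 0.423, 0.014], [0.512, 0.433, 0.127]]
side tube_a_mid 0.52 [317. 148. 319. 184.] 225 [0.595 0.324 0.093] [[0.586, 0.321, 0.002], [0.603, 0.532, 0.137]]
side tube_a_mid 0.45 [344. 139. 343. 167.] 148 [0.656 0.412 0.098] [[0.65, 0.409, 0.064], [0.664, 0.423, 0.13]]
```

Run:
```python
from h import *
p=cv2.imread("pics/scene0.png"); cv2.imwrite("pics/crop1.png",cv2.resize(p[170:320,170:370],None,fx=3,fy=3,interpolation=cv2.INTER_CUBIC))
S=np.load("pics/P_side.npy"); C=np.load("pics/P_scene.npy")
def near(n,P,box,lo,hi):
    a,b,c,d=box; q=P[b:d,a:c].reshape(-1,3); q=q[(q[:,2]>lo)&(q[:,2]<hi)]
    print(n,len(q),np.round(np.percentile(q,[3,50,97],0),3).tolist())
near("b side",S,(341,164,354,200),.05,.11); near("b scene",C,(236,203,248,238),.05,.11)
near("flask side",S,(420,235,460,308),.02,.15); near("flask scene",C,(325,140,352,190),.02,.15)
for P in (C,S):
    m=abs(P[...,2])<.006
    for y in (-.06,0,.06,.12,.2,.26):
        s=m&(abs(P[...,1]-y)<.01); print(y, np.round(np.percentile(P[s][:,0],[.5,5]),3) if s.sum()>20 else None)
# objects above table in sweep zone
for n,P in(("sc",C),("si",S)):
    s=(P[...,2]>.02)&(P[...,2]<.5)&(P[...,0]>.34)&(P[...,0]<.6)&(P[...,1]>-.3)&(P[...,1]<.16)
    print(n,s.sum(),np.round(np.percentile(P[s],[2,50,98],0),3).tolist() if s.sum() else '')
```

```text
b side 306 [[0.64, 0.158, 0.053], [0.661, 0.294, 0.082], [0.678, 0.314, 0.103]]
b scene 302 [[0.638, 0.314, 0.052], [0.648, 0.323, 0.075], [0.662, 0.331, 0.1]]
flask side 1294 [[0.774, -0.104, 0.022], [0.797, -0.087, 0.085], [0.824, -0.057, 0.135]]
flask scene 855 [[0.767, -0.329, 0.022], [0.787, -0.058, 0.06], [1.121, -0.037, 0.133]]
-0.06 [0.12 0.13]
0 [0.126 0.136]
0.06 [0.103 0.114]
0.12 [0.017 0.027]
0.2 [0.326 0.332]
0.26 [0.326 0.33 ]
-0.06 [0.106 0.127]
0 [0.125 0.14 ]
0.06 [0.112 0.138]
0.12 [0.052 0.08 ]
0.2 [0.331 0.343]
0.26 [0.331 0.343]
sc 1 [[0.562, 0.16, 0.044], [0.562, 0.16, 0.044], [0.562, 0.16, 0.044]]
si 47 [[0.542, 0.156, 0.021], [0.561, 0.159, 0.031], [0.567, 0.16, 0.045]]
```

View pics/crop1.png

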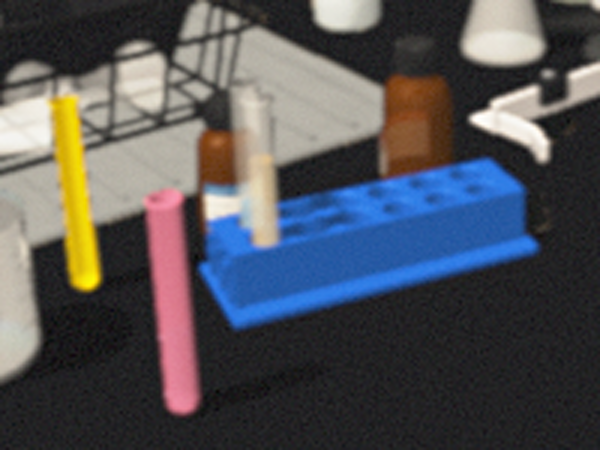

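{"op": "carry_out", "data": {
  "commands": [-1,4,8,4,0,0,0.12,-1,7,12,4,0,0,0.24,-1,10,16,4,0,0,0.36,-1,13,20,4,0,0,0.48,-1,16,24,4,0,0,0.6,-1,19,28,4,0,0,0.72,-1,22,32,4,0,0,0.84,-1,25,36,4,0,0,0.96,-1,27,39,4,0,0,1.08,-1,29,42,4,0,0,1.2,-1,31,45,4,0,0,1.32,-1,33,48,4,0,0,1.44]
}}

```text
time_s: 1.7
ee_pos: [0.4033, -0.1268, 0.2455]
eef_rot: [3.141, -0.001, 0.1]
force: [-0.6, -0.6, -0.4]
grip_width: 0.0939
```

The crop shows two glass tubes with content standing in the blue rack's left end (255,170). The pink (175,300) and yellow (75,190) tubes are opaque and stand apart from it, so the choice is confirmed.

{"op": "carry_out", "data": {
  "commands": [-1,3,4,0,0,0,0.12,-1,5,8,0,0,0,0.24,-1,7,12,0,0,0,0.36,-1,9,16,0,0,0,0.48,-1,11,20,0,0,0,0.6,-1,12,24,0,0,0,0.72,-1,13,28,0,0,0,0.84,-1,14,32,0,0,0,0.96,-1,15,35,0,0,0,1.08,-1,16,38,0,0,0,1.2,-1,16,38.5,0,0,0,1.32,-1,16,38.5,0,0,0,1.44]
}}

```text
time_s: 2.7
ee_pos: [0.5631, 0.2608, 0.2443]
eef_rot: [-3.141, -0.0, 1.549]
force: [-0.3, -0.7, -0.3]
grip_width: 0.0937
```

{"op": "carry_out", "data": {
  "commands": [-1,0,0,0,0,0,0.12,-1,0,0,0,0,0,0.24,-1,0,0,0,0,0,0.36,-1,0,0,0,0,0,0.48,-1,0,0,0,0,0,0.6,-1,0,0,0,0,0,0.72,-1,0,0,0,0,0,0.84,-1,0,0,0,0,0,0.96,-1,0,0,0,0,0,1.08,-1,0,0,0,0,0,1.2,-1,0,0,0,0,0,1.3,-1,0,0,0,0,0,1.3]
}}

```text
time_s: 3.7
ee_pos: [0.5631, 0.2609, 0.2443]
eef_rot: [-3.141, -0.001, 2.854]
force: [0.8, -0.3, -0.7]
grip_width: 0.0941
```

Run:
```python
from h import *
o=ctrl.get_obs(); print(o['ee_pos'],o['eef_rot'],o['qpos'])
i=viewer.camera_info("wrist"); p,d=viewer.camera("wrist"); cv2.imwrite("pics/w1.png",p)
P=cloud("wrist",d)
for th in ("rack","tube_a_mid"):
    for c,e,q,m in seg("wrist",P,d,th):
        print(th,round(c,2),np.round(e),len(q),np.round(np.median(q,0),3))
        t=q[(q[:,2]>.036)&(q[:,2]<.05)]
        if th=="rack" and len(t)>10: print(cv2.minAreaRect((t[:,:2]*1000).astype(np.float32)))
```

```text
[0.56313202 0.26086539 0.24431583] [-3.14071501e+00 -5.34332905e-04  2.85369618e+00] [ 3.74960750e-01  4.37317376e-01  1.24518193e+00 -3.65218997e-04
  1.46005461e+00 -2.47869513e+00]
rack 0.58 [286.  89. 345. 250.] 8425 [0.56  0.246 0.033]
((564.8359375, 258.89306640625), (202.2166290283203, 52.08730697631836), 75.7186279296875)
rack 0.4 [238. 209. 274. 262.] 1488 [0.651 0.299 0.074]
((651.8505249023438, 297.3316650390625), (17.538536071777344, 42.73881530761719), 50.49282455444336)
tube_a_mid 0.94 [300. 226. 320. 280.] 807 [0.595 0.325 0.111]
tube_a_mid 0.62 [387. 267. 419. 324.] 815 [0.506 0.427 0.077]
```

{"op": "carry_out", "data": {
  "commands": [-1,0.2,-0.2,-2,0,0,0.025,-1,0.2,-0.2,-4,0,0,0.025,-1,0.2,-0.2,-6,0,0,0.025,-1,0.2,-0.2,-8,0,0,0.025,-1,0.2,-0.2,-10,0,0,0.025,-1,0.2,-0.2,-12,0,0,0.025,-1,0.2,-0.2,-14,0,0,0.025,-1,0.2,-0.2,-16,0,0,0.025,-1,0.2,-0.2,-18,0,0,0.025,-1,0.2,-0.2,-20,0,0,0.025,-1,0.2,-0.2,-21.4,0,0,0.025,-1,0.2,-0.2,-21.4,0,0,0.025],
  "force": 20
}}

```text
time_s: 4.85
ee_pos: [0.5637, 0.2582, 0.0272]
eef_rot: [-3.138, -0.004, 2.868]
force: [0.2, 0.7, -0.1]
grip_width: 0.0938
```

{"op": "carry_out", "data": {
  "commands": [-0.3,0,0,0,0,0,0,-0.1,0,0,0,0,0,0,0,0,0,0,0,0,0,0.1,0,0,0,0,0,0,0.2,0,0,0,0,0,0,0.3,0,0,0,0,0,0,0.4,0,0,0,0,0,0,1,0,0,0,0,0,0,1,0,0,0,0,0,0,1,0,0,0,0,0,0,1,0,0,0,0,0,0]
}}

```text
time_s: 5.77
ee_pos: [0.5638, 0.2583, 0.0276]
eef_rot: [-3.138, -0.004, 2.868]
force: [-1.6, -0.4, 5.7]
grip_width: 0.052
```

Run:
```python
from h import *
o=ctrl.get_obs(); print(o['ee_pos'],o['eef_rot'],o['qpos'],o['grip_width'])
p,d=viewer.camera("scene"); cv2.imwrite("pics/s2.png",p[100:350,130:450].repeat(2,0).repeat(2,1))
```

```text
[0.56379752 0.25832747 0.027591  ] [-3.13810421 -0.00400268  2.86767435] [ 3.70761644e-01  6.45724237e-01  1.45577326e+00 -4.42626415e-04
  1.04539086e+00 -2.49669666e+00] 0.051965758810064155
```

View pics/s2.png

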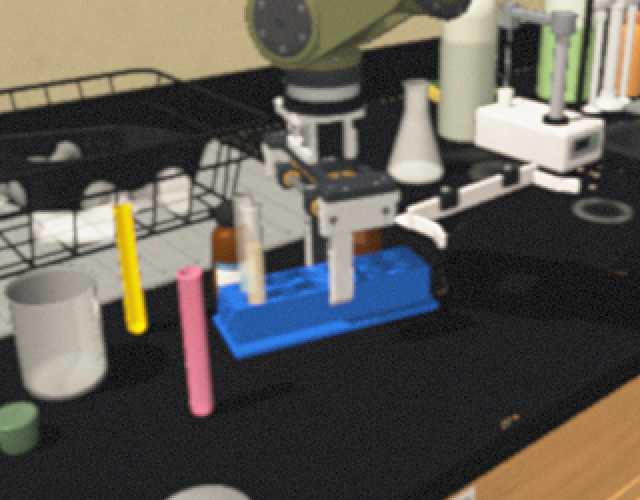

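The rack is gripped with 52 mm opening. Its tubes are upright at (250,250) in the crop, and the bottles still stand behind it at (228,260) and (368,240). Next I pull it out clear of the bottles.

{"op": "carry_out", "data": {
  "commands": [1,-0.3,-0.3,0.15,0,0,0,1,-0.9,-1,0.2,0,0,0,1,-1.8,-2.2,0.2,0,0,0,1,-2.8,-3.8,0.2,0,0,0,1,-3.8,-5.4,0.2,0,0,0,1,-4.8,-7,0.2,0,0,0,1,-5.8,-8.6,0.2,0,0,0,1,-6.8,-10.2,0.2,0,0,0,1,-7.7,-11.8,0.2,0,0,0,1,-8.4,-13,0.2,0,0,0,1,-8.8,-13.7,0.2,0,0,0,1,-9,-14,0.2,0,0,0],
  "force": 25
}}

```text
time_s: 6.82
ee_pos: [0.4677, 0.1411, 0.0285]
eef_rot: [-3.103, 0.024, 2.834]
force: [3.5, 3.9, 5.6]
grip_width: 0.0516
```

{"op": "carry_out", "data": {
  "commands": [1,0,0,0,0,0,-0.03,1,0,0,0,0,0,-0.08,1,0,0,0,0,0,-0.15,1,0,0,0,0,0,-0.23,1,0,0,0,0,0,-0.31,1,0,0,0,0,0,-0.39,1,0,0,0,0,0,-0.47,1,0,0,0,0,0,-0.55,1,0,0,0,0,0,-0.63,1,0,0,0,0,0,-0.71,1,0,0,0,0,0,-0.79,1,0,0,0,0,0,-0.85]
}}

```text
time_s: 7.82
ee_pos: [0.4674, 0.1411, 0.0285]
eef_rot: [-3.103, 0.024, 1.979]
force: [-2.0, 0.7, 3.0]
grip_width: 0.0519
```

Run:
```python
from h import *
o=ctrl.get_obs(); print(o['ee_pos'],o['eef_rot'],o['qpos'],o['grip_width'],o['force'])
p,d=viewer.camera("scene"); cv2.imwrite("pics/s3.png",p[100:350,130:450].repeat(2,0).repeat(2,1))
```

```text
[0.46744269 0.14107566 0.02850992] [-3.10320076  0.02354602  1.9793098 ] [ 0.23464195  0.41629349  1.82558135 -0.03709308  0.93380202 -1.72164364] 0.051887280765121 [-1.98853276  0.68256911  3.0008611 ]
```

View pics/s3.png

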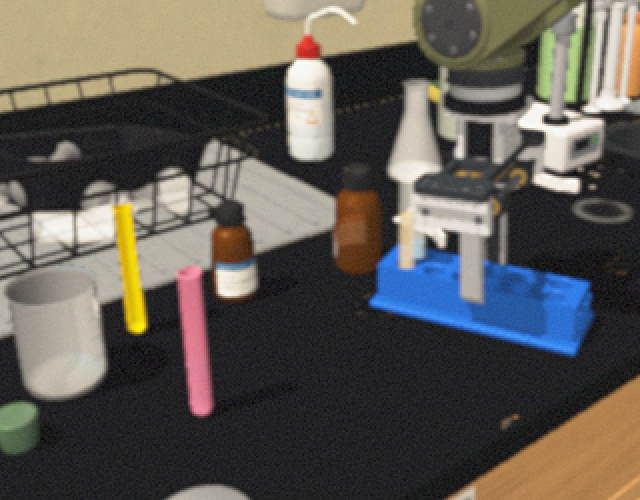

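The rack is clear of both bottles (345,220 and 233,250 in the crop) with its tubes upright at (405,235). The tool tilted slightly when joint 6 reached its limit, so I level it first and then continue the turn.

{"op": "carry_out", "data": {
  "commands": [1,0,-0.5,0.05,0.018,-0.013,0,1,0.2,-1.2,0.1,0.037,-0.026,0,1,0.4,-2,0.1,0.037,-0.026,0,1,0.5,-2.2,0.1,0.037,-0.026,0]
}}

```text
time_s: 8.2
ee_pos: [0.4724, 0.1177, 0.0294]
eef_rot: [-3.141, -0.0, 1.976]
force: [0.3, 0.6, -2.1]
grip_width: 0.0517
```

{"op": "carry_out", "data": {
  "commands": [1,0,0,0,0,0,-0.04,1,0,0,0,0,0,-0.1,1,0,0,0,0,0,-0.18,1,0,0,0,0,0,-0.27,1,0,0,0,0,0,-0.36,1,0,0,0,0,0,-0.45,1,0,0,0,0,0,-0.54,1,0,0,0,0,0,-0.63,1,0,0,0,0,0,-0.72,1,0,0,0,0,0,-0.81,1,0,0,0,0,0,-0.9,1,0,0,0,0,0,-0.97]
}}

```text
time_s: 9.2
ee_pos: [0.4722, 0.1173, 0.0292]
eef_rot: [-3.141, 0.001, 1.002]
force: [-1.5, 0.2, -2.2]
grip_width: 0.0519
```

{"op": "carry_out", "data": {
  "commands": [1,0,0,0,0,0,-0.06,1,0,0,0,0,0,-0.15,1,0,0,0,0,0,-0.24,1,0,0,0,0,0,-0.33,1,0,0,0,0,0,-0.42,1,0,0,0,0,0,-0.51,1,0,0,0,0,0,-0.6,1,0,0,0,0,0,-0.69,1,0,0,0,0,0,-0.78,1,0,0,0,0,0,-0.87,1,0,0,0,0,0,-0.93,1,0,0,0,0,0,-0.97]
}}

```text
time_s: 10.2
ee_pos: [0.4721, 0.1171, 0.0291]
eef_rot: [-3.142, 0.001, 0.029]
force: [-1.4, 0.8, -1.2]
grip_width: 0.0519
```

{"op": "carry_out", "data": {
  "commands": [1,0.3,-0.6,0,0,0,0,1,0.7,-1.8,0,0,0,0,1,1.1,-3.4,0,0,0,0,1,1.5,-5.2,0,0,0,0,1,2,-7,0,0,0,0,1,2.5,-8.8,0,0,0,0,1,3,-10.6,0,0,0,0,1,3.5,-12.4,0,0,0,0,1,4,-14.2,0,0,0,0,1,4.5,-16,0,0,0,0,1,4.8,-17.3,0,0,0,0,1,4.8,-18,0,0,0,0]
}}

```text
time_s: 11.2
ee_pos: [0.5206, -0.0647, 0.0291]
eef_rot: [3.141, 0.001, 0.029]
force: [0.5, 0.7, -1.2]
grip_width: 0.0517
```

```bash
cat > m.py <<'E'
from h import *
import sys
o=ctrl.get_obs(); print(o['ee_pos'],o['eef_rot'],o['grip_width'],o['force'])
for n in ("scene","side"):
    p,d=viewer.camera(n); P=cloud(n,d)
    cv2.imwrite(f"pics/{n}_{sys.argv[1]}.png",p[130:380,250:570].repeat(2,0).repeat(2,1))
    for th,lo,hi in (("rack",.036,.052),("rack",.001,.012),("dock",.031,.042),("dock",.02,.03)):
        for c,e,q,m in seg(n,P,d,th)[:1]:
            t=q[(q[:,2]>lo)&(q[:,2]<hi)]
            if len(t)>10: print(n,th,lo,len(t),cv2.minAreaRect((t[:,:2]*1000).astype(np.float32)),np.round(t[:,2].mean(),4))
    for c,e,q,m in seg(n,P,d,"tube_a_mid"): print(' tube',round(c,2),np.round(np.median(q,0),3),np.round(q[:,2].max(),3))
E
python3 m.py a
```

```text
[ 0.52056852 -0.06465375  0.02905673] [3.14146391e+00 7.96202430e-04 2.92245318e-02] 0.051696589772703014 [ 0.46244018  0.74717018 -1.16380516]
scene rack 0.036 725 ((518.6543579101562, -62.60900115966797), (53.80443572998047, 203.54798889160156), 2.007924795150757) 0.0422
scene rack 0.001 494 ((517.2301635742188, -63.50475311279297), (74.36416625976562, 208.18397521972656), 1.6286072731018066) 0.0072
scene dock 0.031 48 ((666.419189453125, -62.076881408691406), (18.26079559326172, 150.8851318359375), 1.2568402290344238) 0.0324
scene dock 0.02 172 ((666.5055541992188, -59.12322998046875), (16.22791290283203, 237.8766326904297), 1.8371039628982544) 0.0241
 tube 0.84 [0.648 0.422 0.071] 0.13
 tube 0.67 [ 0.506 -0.135  0.066] 0.128
 tube 0.63 [0.495 0.437 0.075] 0.131
side rack 0.036 1176 ((526.505615234375, -66.1100845336914), (62.24348449707031, 205.42617797851562), 1.7791768312454224) 0.0444
side rack 0.001 760 ((522.5371704101562, -103.15219116210938), (76.36133575439453, 137.0055694580078), 2.2313497066497803) 0.0092
side dock 0.031 239 ((671.6417846679688, -64.94428253173828), (19.108915328979492, 150.28761291503906), 1.6894484758377075) 0.0333
side dock 0.02 333 ((670.8729248046875, -67.47511291503906), (17.771509170532227, 241.0948486328125), 1.9834269285202026) 0.0255
 tube 0.81 [ 0.512 -0.144  0.099] 0.142
```

View pics/scene_a.png

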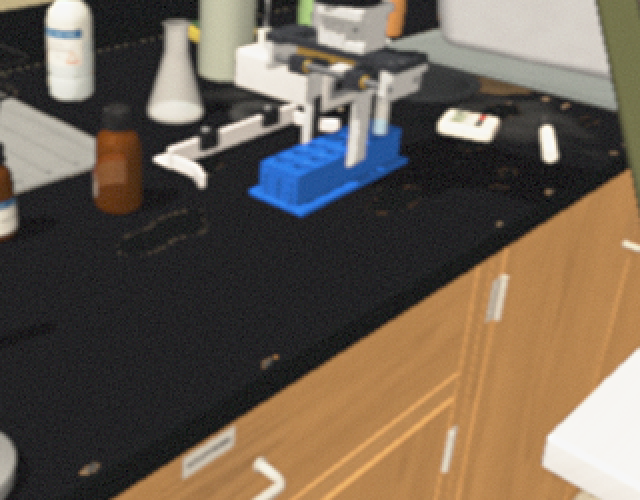

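View pics/side_a.png

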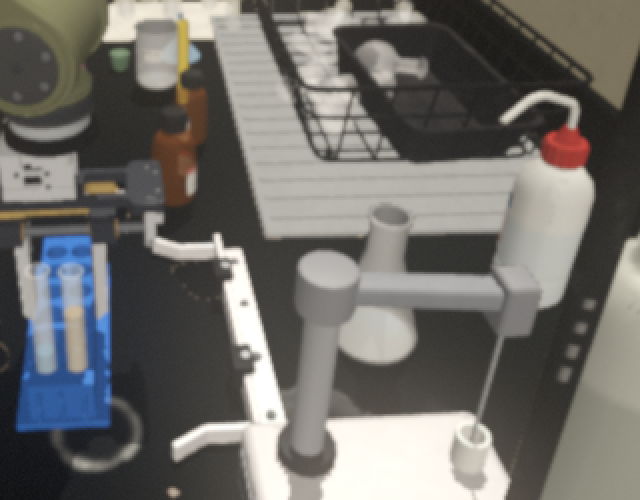

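The rack is in front of the dock with its tubes at the sampler end (side crop: tubes (40,320) and (75,320), sampler column (320,370)). It is in line with the rail to about 0.3° and the y offset is under 2 mm. Next I slide it in.

{"op": "carry_out", "data": {
  "commands": [1,0.3,0.01,-0.07,0,0,0,1,1,0.03,-0.07,0,0,0,1,2,0.06,-0.07,0,0,0,1,3,0.09,-0.07,0,0,0,1,4,0.12,-0.07,0,0,0,1,5,0.15,-0.07,0,0,0,1,6,0.18,-0.07,0,0,0,1,7,0.21,-0.07,0,0,0,1,8,0.24,-0.07,0,0,0,1,8.8,0.26,-0.07,0,0,0,1,9.4,0.28,-0.07,0,0,0,1,9.8,0.29,-0.07,0,0,0]
}}

```text
time_s: 12.8
ee_pos: [0.6187, -0.0595, 0.0281]
eef_rot: [-3.141, 0.002, 0.03]
force: [-0.8, 0.4, -0.7]
grip_width: 0.0521
```

{"op": "carry_out", "data": {
  "commands": [1,0.2,0,0,0,0,0,1,0.4,0.01,0,0,0,0,1,0.6,0.02,0,0,0,0,1,0.8,0.02,0,0,0,0,1,0.9,0.03,0,0,0,0,1,1.0,0.03,0,0,0,0]
}}

```text
time_s: 13.3
ee_pos: [0.6288, -0.0592, 0.0281]
eef_rot: [-3.141, 0.002, 0.03]
force: [-1.4, 0.2, -1.7]
grip_width: 0.0515
```

Free so far. I'll feel for the rail in small steps.

{"op": "carry_out", "data": {
  "commands": [1,0.1,0,0,0,0,0,1,0.2,0,0,0,0,0,1,0.3,0,0,0,0,0,1,0.3,0,0,0,0,0]
}}

```text
time_s: 13.63
ee_pos: [0.6319, -0.0592, 0.0281]
eef_rot: [-3.141, 0.001, 0.03]
force: [0.5, 0.4, -1.4]
grip_width: 0.0516
```

```bash
python3 m.py b
```

```text
[ 0.63192574 -0.0591726   0.02811745] [-3.14122997e+00  1.35039642e-03  2.98389118e-02] 0.051555793959856884 [ 0.47452017  0.37131568 -1.43380781]
scene rack 0.036 564 ((629.7021484375, -57.73231506347656), (57.131526947021484, 201.80889892578125), 0.28543391823768616) 0.0415
scene rack 0.001 410 ((603.7119140625, -55.23889923095703), (211.21200561523438, 75.9929428100586), 74.14907836914062) 0.0069
scene dock 0.02 32 ((642.2352294921875, -51.51142120361328), (228.75448608398438, 14.308597564697266), 75.21405792236328) 0.0236
 tube 0.76 [0.495 0.437 0.072] 0.13
 tube 0.7 [0.648 0.422 0.07 ] 0.13
 tube 0.5 [ 0.617 -0.13   0.064] 0.085
side rack 0.036 1125 ((633.025634765625, -63.18065643310547), (51.97361755371094, 205.59136962890625), 1.7884269952774048) 0.0434
side rack 0.001 698 ((633.381103515625, -63.56904602050781), (76.58882141113281, 209.8052520751953), 1.7172991037368774) 0.0078
 tube 0.7 [ 0.623 -0.143  0.099] 0.139
 tube 0.58 [0.505 0.427 0.042] 0.078
```

View pics/side_b.png

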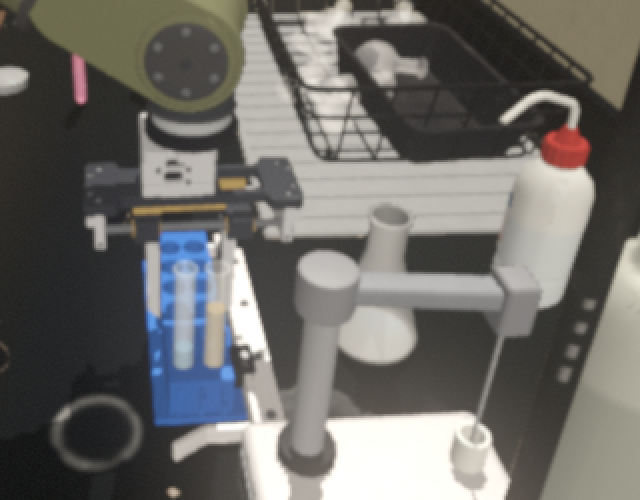

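The rack is between the guides at (195,330) in the crop, with the tubes upright and the sampler clear. There is still no contact force, so I keep going.

{"op": "carry_out", "data": {
  "commands": [1,0.1,-0.02,0,0,0,0,1,0.2,-0.05,0,0,0,0,1,0.2,-0.1,0,0,0,0]
}}

```text
time_s: 14.48
ee_pos: [0.6322, -0.0595, 0.0278]
eef_rot: [-3.14, 0.006, 0.03]
force: [-12.1, 7.5, 5.6]
grip_width: 0.052
```

{"op": "carry_out", "data": {
  "commands": [1,0.1,0,0,0,0,0,1,0.2,0,0,0,0,0,1,0.2,0,0,0,0,0]
}}

```text
time_s: 14.73
ee_pos: [0.6324, -0.0594, 0.028]
eef_rot: [-3.139, 0.011, 0.03]
force: [-16.7, 1.2, 10.6]
grip_width: 0.0513
```

{"op": "carry_out", "data": {
  "commands": [1,0.1,0,0,0,0,0,1,0.15,0,0,0,0,0,1,0.15,0,0,0,0,0]
}}

```text
time_s: 14.98
ee_pos: [0.6325, -0.0594, 0.0282]
eef_rot: [-3.139, 0.016, 0.03]
force: [-12.5, -0.4, 9.0]
grip_width: 0.0517
```

Contact came at x = 0.632, which matches the rail position. I'll relax, release with a partial opening over the rail, and lift straight up.

{"op": "carry_out", "data": {
  "commands": [1,0,0,0,0,-0.008,0,1,-0.02,0,0,0,-0.015,0,1,-0.02,0,0,0,-0.015,0]
}}

```text
time_s: 15.23
ee_pos: [0.632, -0.0594, 0.0279]
eef_rot: [-3.139, 0.0, 0.03]
force: [0.1, 0.9, -2.5]
grip_width: 0.0521
```

{"op": "carry_out", "data": {
  "commands": [0,0,0,0,0,0,0,-0.2,0,0,0,0,0,0,-0.4,0,0,0,0,0,0,-0.4,0,0,0,0,0,0,-0.4,0,0,0,0,0,0,-0.4,0,0,0.5,0,0,0,-0.4,0,0,1.5,0,0,0,-0.4,0,0,3,0,0,0,-0.4,0,0,5,0,0,0,-0.4,0,0,7,0,0,0,-0.4,0,0,9,0,0,0,-0.4,0,0,11,0,0,0]
}}

```text
time_s: 16.23
ee_pos: [0.6321, -0.0594, 0.1402]
eef_rot: [-3.139, -0.001, 0.03]
force: [-1.1, 1.1, -0.3]
grip_width: 0.0658
```

{"op": "carry_out", "data": {
  "commands": [-0.4,0,0,3,0,0,0,-0.4,0,0,6,0,0,0,-0.4,0,0,9,0,0,0,-0.4,-3,0,10,0,0,0,-0.4,-6,0,10,0,0,0,-0.4,-9,0,10,0,0,0,-0.4,-12,0,10,0,0,0,-0.4,-15,0,10,0,0,0,-0.4,-17,0,10,0,0,0,-0.4,-17,0,10,0,0,0]
}}

```text
time_s: 17.07
ee_pos: [0.4597, -0.0593, 0.2418]
eef_rot: [-3.14, -0.003, 0.03]
force: [-0.8, 0.1, 0.5]
grip_width: 0.0659
```

```bash
cat >> m.py <<'E'
for n in ("scene","side"):
    p,d=viewer.camera(n);P=cloud(n,d)
    for c,e,q,m in seg(n,P,d,"bottle_a_mid"): print(n,'bottle',round(c,2),np.round(np.median(q,0),3))
E
python3 m.py c
```

```text
[ 0.45971037 -0.05934863  0.24176658] [-3.14006218e+00 -2.56214267e-03  2.98243149e-02] 0.06589007201636572 [-0.80276749  0.07110291  0.5148563 ]
scene rack 0.036 700 ((630.75732421875, -58.832603454589844), (56.342952728271484, 201.925048828125), 2.6345317363739014) 0.0414
scene rack 0.001 428 ((643.6729125976562, -94.45182800292969), (128.29071044921875, 294.3939514160156), 19.454185485839844) 0.0064
scene dock 0.02 21 ((666.195068359375, 45.63031005859375), (4.688854694366455, 24.717649459838867), 2.7519283294677734) 0.0232
 tube 0.94 [0.647 0.422 0.071] 0.13
 tube 0.57 [0.495 0.437 0.073] 0.13
 tube 0.57 [ 0.641 -0.13   0.094] 0.136
side rack 0.036 1220 ((633.2055053710938, -62.783668518066406), (52.098793029785156, 205.63345336914062), 1.7602251768112183) 0.0429
side rack 0.001 893 ((632.4828491210938, -59.27593231201172), (77.09228515625, 218.45587158203125), 2.4884562492370605) 0.0069
side dock 0.031 184 ((672.08349609375, -64.32757568359375), (18.775352478027344, 151.98013305664062), 1.400258183479309) 0.0332
side dock 0.02 264 ((671.5895385742188, -66.9570083618164), (19.2670841217041, 241.34567260742188), 2.3484928607940674) 0.0258
 tube 0.66 [ 0.623 -0.144  0.1  ] 0.139
 tube 0.64 [0.505 0.427 0.066] 0.13
 tube 0.62 [0.655 0.412 0.1  ] 0.132
scene bottle 0.62 [0.614 0.183 0.058]
side bottle 0.98 [0.63  0.152 0.061]
```

View pics/side_c.png

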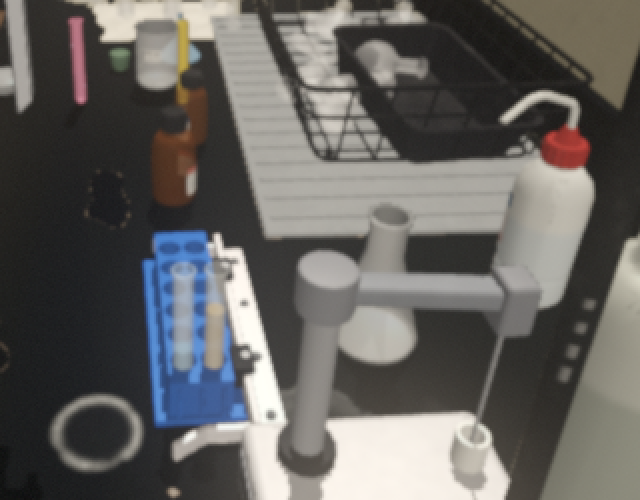

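View pics/scene_c.png

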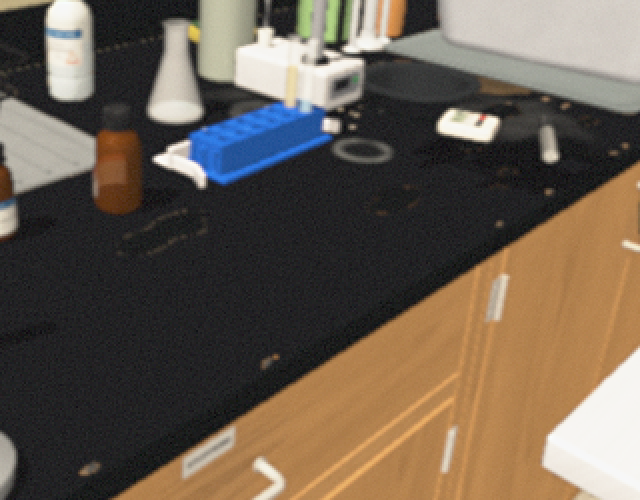

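Final views: the rack lies against the rail at (195,330) in the side crop, with its flange at the black toe (243,358). Both tubes stand at the sampler end, the bottles are in place and the gripper is clear.

```bash
python3 -c "
from station import ticket
print(ticket.hand_in())"
```

```text
the job is handed in; nothing more can be done
None
```

I turned the rack end for end in front of the bottles, slid it into the dock until it pressed on the rail (about 12–17 N), released it, backed the arm clear and handed the job in at about 17 s. `hand_in()` gives no verdict.

**Last checks:**
- **In and out:** the block-to-toe gap measured 3.5 mm in the side view against 3 mm nominal, so the rack is about 0.5 mm from home.
- **Along the rail:** about 1.5 mm off in the side view and 3 mm in the scene view, both well inside the 13 mm allowed.
- **Yaw:** 1.76° against 1.4–2.3° measured for the dock, so in line within about 0.01 rad. The scene camera's rack angles were noisier, from 0.3° to 2.6°.
- **Tubes:** both stand in the end row beside the sampler.
- **Bottles:** bottle a is within 2 mm of where it started in both cameras. I checked bottle b only by eye.
- **Sampler:** the arm and rack stayed well clear of it in every picture. I had no separate contact reading for it.

**Two deviations:**
- The tool tilted about 0.045 rad when joint 6 reached its limit during the first pull. I levelled it before the main turn.
- The rack was lifted 1–2 mm for much of the carry rather than slid all the way. I lowered it slightly before entering the dock, but it may still have been just off the worktop as it went under the toes.

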